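# Clear and open the label printer's keypad and key in the print sequence

## Robot

A 6-joint arm with a two-finger parallel gripper is mounted at the origin on the work surface. World frame = base frame: x ahead of the robot, y to its left, z up, the work surface at z = 0. Lengths are in m, angles in rad, forces in N, time in s.
With the tool pointing down it reaches from about 0.35 to 0.775 m from the base axis. Payload 7.3 kg.
Tool frame: the origin (TCP) lies at the centre of the arm's flange, where the gripper is bolted on; the fingertips stand 178 mm ahead of it and the grasp point (between the pads) lies robot.pinch_z ahead of it (robot.pinch_z is the distance from the TCP to the grasp point, in m); x points along the fingers, z is the direction in which the jaws open and shut, and the axes are right-handed (so a half turn about x gives the same grasp; the last joint's range is limited). The gripper opens to 92 mm and grips with 3 to 60 N. Pads are 19 mm wide; open, the fingers measure 130 mm over their backs; the gripper's body (75 mm by 190 mm) begins 47 mm behind the grasp point.
Start: joints at [1.085, 0.342, 1.524, -0, 1.275, -0.146], TCP at [0.175, 0.495, 0.405] pointing down, gripper open.
Joint ranges: [-2.53, 2.53], [-0.77, 2.02], [0.04, 2.7], [-1, 4.14], [0.28, 2.66], [-3.11, 3.11]. Speed limits (rad/s): [2.57, 2.57, 3.14, 3.14, 3.14, 3.14].

## Interface

Orientations are given as [roll, pitch, yaw] about the fixed x, y, z axes, in that order (R = Rz(yaw) Ry(pitch) Rx(roll)).
In Python, from cell import robot gives the robot as it stands.
- The arm moves only by the shell command python3 -m jog 'ROWS' [FORCE]. ROWS is JSON, a list of rows, each an object of numbers: "fingers": the closure, from 0 (fully open) to 1 (shut); "x", "y", "z": the shift along the tool's x, y, z in cm; "spin": the turn about the tool's x in degrees. A call has 1 to 5 rows; each row is the pose to reach, as a shift and turn from the pose commanded when the call began, along the tool's axes at that moment; what a row does not reach only later rows make up. A row lasts 1/8 s, in which the tool goes at most 62.5 mm and 10.7 degrees, less where a joint would pass 70% of its speed; a pose out of reach is approached as far as the arm can. A call with a gripper value outside its range is refused whole. The fingers move at their own pace and stop on an object; FORCE is the grip in N (left out, the last holds). Time passes only in rows, so rows that repeat a pose let the fingers close. It gives the time, the measured TCP pose, the force and the opening at its end, in the units of the state.
- robot.observe(): the state, without advancing time (a new reading comes with each control period).
- robot.read_camera(name): name is "side" or "top"; returns a dict with "color" (400x640x3 uint8, red, green, blue), "mtx" (3x3 intrinsics, pixels), "view" (4x4, takes a point from world to camera coordinates). Camera axes: x right, y down, z forward; pixel columns grow to the right and rows downward; lengths in m; the calibration is good to about 2 mm. A picture is of the moment at which its call begins. There is no depth.
- robot.hand_in(): hands the job in, once; it reports no verdict.
Trained networks look in a picture, given as the dict that the camera call returned (one of the last four; its "shot" number tells which), for a name from the list of things; names that differ only in an ending like _2 or _b are one class to them, and where a whole thing is asked for, a point or a joint stands for the part that bears it (a point fixed in the world has none). Each returns a list of dicts, best first, with "conf" (0 to 1); they miss things now and then, are a little off and sometimes report something else, mostly with a low value. They report only what shows in the picture. A call takes as long as a camera call. They do not tell look-alikes from the thing itself.
- robot.look_for(target, picture): "xy" ([column, row] in pixels, amid what is visible of it).
The state is a dict: "time": time; "qpos": joint angles; "qvel": joint speeds; "joint_efforts": joint torques, N m; "tool_pos": TCP position; "tool_rot": TCP orientation; "contact_force": force on the tool from outside, world axes, zero at the start; "torque": the same for the moment, N m; "opening": finger opening in m.
Only numpy, scipy, OpenCV 4.12 (cv2) and the standard library are available. Lean on these libraries where they do the work, as an engineer would, in place of code of your own. Each camera call takes 0.05 s, during which the arm holds its last target. There are 200 camera calls.

## Task

Somebody left a small brown carton on the clear cover of the label printer's keypad: first set it down flat in the blue returns tray, then lift the cover by its orange handle until it rests open on its stop. Then print the label by pressing the blue, yellow, white and green keys fully down, one at a time in that order, letting each come back up. Do not press the red or black key, and do not shove or tip the other things on the table.

Things in the scene. Friction and masses are not known exactly. Their poses are not given: they have to be found in the camera images.
- console: grey keypad console, fixed: open case 160 (its x) x 210 (its y) x 55 mm high, walls 5 mm; origin: centre of its underside; front faces its -x, to the robot, turned up to 17 degrees. In it six round keys in two rows of three: rows 42 mm in front of (-x) and 12 mm behind (+x) the origin, columns 58 mm apart along y, middle one at y = 0; which colour is where changes every run
- cover (a joint): hinge of the clear cover, a plate 160 x 210 x 6 mm, 0.25 kg, top 61.5 mm above the table when shut: 0 shut (level), grows as lifted, 1.9 rad = leaning back on its stop; falls shut by itself below 1.5, back onto the stop beyond 1.65. Hinge axis along the console's y at its rear edge, 80 mm behind its origin (+x), 58.5 mm above the table, 198 mm from the bar
- cover_handle (a point): middle of the cover's orange handle: a round bar 10 mm thick, 80 mm long along the console's y, carried 38 mm out from the cover's front edge in the cover's plane by two struts 36 mm either side of the middle (33 mm free between bar and edge); 58.5 mm above the table when shut; its axes turn with the cover
- tray: shallow blue returns tray, fixed, 220 (its x) x 150 (its y) x 30 mm high, walls and floor 5 mm; origin: centre of its underside. The tape roll lies in its near (-x) half; the far (+x) half is free
- carton: small brown carton with a yellow strip along the top, 76 (its x) x 50 (its y) x 45 mm high, about 0.15 kg, lying on the shut cover at the start; origin: centre of its underside
- key_blue_top (a point): centre of the top face of the blue key, a round button 28 mm across in a 44 mm grey collar; top face 42 mm above the table and 10 mm above its collar when up; z axis up
- key_blue (a joint): travel of the blue key: 0 up, 0.006 m fully down; a spring (5 N at the bottom) brings it back
- key_yellow_top (a point): centre of the top face of the yellow key, a round button 28 mm across in a 44 mm grey collar; top face 42 mm above the table and 10 mm above its collar when up; z axis up
- key_yellow (a joint): travel of the yellow key: 0 up, 0.006 m fully down; a spring (5 N at the bottom) brings it back
- key_white_top (a point): centre of the top face of the white key, a round button 28 mm across in a 44 mm grey collar; top face 42 mm above the table and 10 mm above its collar when up; z axis up
- key_white (a joint): travel of the white key: 0 up, 0.006 m fully down; a spring (5 N at the bottom) brings it back
- key_green_top (a point): centre of the top face of the green key, a round button 28 mm across in a 44 mm grey collar; top face 42 mm above the table and 10 mm above its collar when up; z axis up
- key_green (a joint): travel of the green key: 0 up, 0.006 m fully down; a spring (5 N at the bottom) brings it back
- key_red_top (a point): centre of the top face of the red key, a round button 28 mm across in a 44 mm grey collar; top face 42 mm above the table and 10 mm above its collar when up; z axis up
- key_red (a joint): travel of the red key: 0 up, 0.006 m fully down; a spring (5 N at the bottom) brings it back
- key_black_top (a point): centre of the top face of the black key, a round button 28 mm across in a 44 mm grey collar; top face 42 mm above the table and 10 mm above its collar when up; z axis up
- key_black (a joint): travel of the black key: 0 up, 0.006 m fully down; a spring (5 N at the bottom) brings it back
- tape_roll: roll of tan packing tape lying flat in the tray's near half, 60 mm across, 30 mm high; origin: centre of its underside; loose, to be left alone
- marker_pot: round black pot holding three marker pens, 60 mm across, 81 mm high over the pens, near the console's front right corner; origin: centre of its underside; loose, to be left alone
- glue_jar: white jar with orange lid, 48 mm across, 85 mm high, just behind the console; origin: centre of its underside; loose, to be left alone
- bottle_blue: white bottle, blue cap, 60 mm across, 140 mm high, at one side of the work area; origin: centre of its underside; loose, to be left alone
- bottle_amber: amber bottle, white cap, 56 mm across, 130 mm high, at the other side; origin: centre of its underside; loose, to be left alone
- box_yellow: yellow box 60 x 90 x 50 mm high at the other side of the work area; origin: centre of its underside; loose, to be left alone
- box_red: red box 60 x 100 x 40 mm high at one side of the work area; origin: centre of its underside; loose, to be left alone
Mind the look-alikes: they are no part of the job. What is shaped like the carton but purple or turquoise is not meant.

How it is judged:
By the outcome, as a careful person would: the job done as asked, in the order asked, and still so for the second after the job is handed in, with the robot touching nothing.
It also fails if it takes over 72 s, if anything falls off the work surface, if the arm or the gripper's body presses on something with over 40 N, if the wrist force passes 120 N, or if a joint passes its speed limit or range.

## Working session

There is one attempt and no reset: what is moved stays moved. The work goes in short steps, Python scripts to look and compute and a shell command to move; the robot and the scene stay as the last step left them, time stands still between calls to the robot, and variables do not carry over. Pictures are saved under pics/ and viewed, on a budget of 10 in all, crops included, one or two more only if the job needs it, and the job is handed in when it is done.

```bash
ls; mkdir -p pics; python3 - <<'E'
from cell import robot
import cv2,numpy as np
print(robot.pinch_z, robot.observe())
for n in ("top","side"):
    p=robot.read_camera(n); cv2.imwrite(f"pics/{n}0.png",p["color"][:,:,::-1])
    print(n,p["mtx"].round(1).tolist(),p["view"].round(3).tolist())
    for t in ["console","cover_handle","tray","carton","tape_roll","marker_pot","glue_jar","bottle_blue","bottle_amber","box_yellow","box_red"]+(["key_%s_top"%c for c in "blue yellow white green red black".split()]):
        print(t,[(np.round(d["xy"]).tolist(),round(d["conf"],2)) for d in robot.look_for(t,p)[:4]])
E
```

```text
pics
0.1592 {'time': 0.0, 'qpos': array([ 1.08500834e+00,  3.42701530e-01,  1.52501113e+00, -1.15933024e-05,
        1.27541253e+00, -1.45978965e-01]), 'qvel': array([ 0.00038682, -0.00077098,  0.00075512,  0.00109071,  0.00011815,
        0.0002967 ]), 'joint_efforts': array([ 5.08998983e-04, -4.31231582e+01, -2.44217920e+01,  7.17360084e-02,
        5.59050974e-02, -1.51957056e-04]), 'tool_pos': array([0.17489041, 0.49486544, 0.40405782]), 'tool_rot': array([ 3.00284733,  1.56926375, -2.04934729]), 'contact_force': array([ 0.06752656, -0.24513064, -0.26567929]), 'torque': array([-0.04639171,  0.07903865, -0.03331139]), 'opening': 0.09184987271902767}
top [[459.8, 0.0, 322.9], [0.0, 459.8, 203.8], [0.0, 0.0, 1.0]] [[-0.038, -0.999, -0.005, 0.014], [-0.976, 0.038, -0.215, 0.591], [0.215, -0.003, -0.977, 1.436], [0.0, 0.0, 0.0, 1.0]]
console [([272.0, 212.0], 0.69)]
cover_handle [([270.0, 217.0], 0.92), ([456.0, 183.0], 0.48)]
tray [([359.0, 215.0], 0.78)]
carton [([277.0, 205.0], 0.97), ([262.0, 275.0], 0.67), ([304.0, 145.0], 0.66)]
tape_roll [([363.0, 237.0], 0.66)]
marker_pot [([3
[... 541 characters left out ...]
, 1.0]]
console [([306.0, 178.0], 0.93)]
cover_handle [([303.0, 176.0], 0.63)]
tray [([314.0, 247.0], 0.59)]
carton [([378.0, 191.0], 0.97), ([307.0, 165.0], 0.92)]
tape_roll [([292.0, 249.0], 0.64)]
marker_pot [([274.0, 196.0], 0.62), ([337.0, 152.0], 0.34)]
glue_jar [([336.0, 150.0], 0.63), ([373.0, 344.0], 0.42)]
bottle_blue [([259.0, 108.0], 0.69), ([302.0, 174.0], 0.28)]
bottle_amber [([299.0, 339.0], 0.94)]
box_yellow [([303.0, 118.0], 0.85), ([338.0, 151.0], 0.43)]
box_red [([375.0, 343.0], 0.9), ([314.0, 244.0], 0.61)]
key_blue_top []
key_yellow_top [([274.0, 195.0], 0.51)]
key_white_top []
key_green_top [([374.0, 339.0], 0.68), ([337.0, 151.0], 0.44)]
key_red_top []
key_black_top []
```

```bash
python3 - <<'E'
import cv2
a=cv2.imread("pics/top0.png")[130:290,150:480]; cv2.imwrite("pics/a1.png",cv2.resize(a,None,fx=2.4,fy=2.4,interpolation=cv2.INTER_CUBIC))
a=cv2.imread("pics/side0.png")[90:280,230:430]; cv2.imwrite("pics/a2.png",cv2.resize(a,None,fx=3,fy=3,interpolation=cv2.INTER_CUBIC))
E
```

```text
(no output)
```

View pics/a1.png

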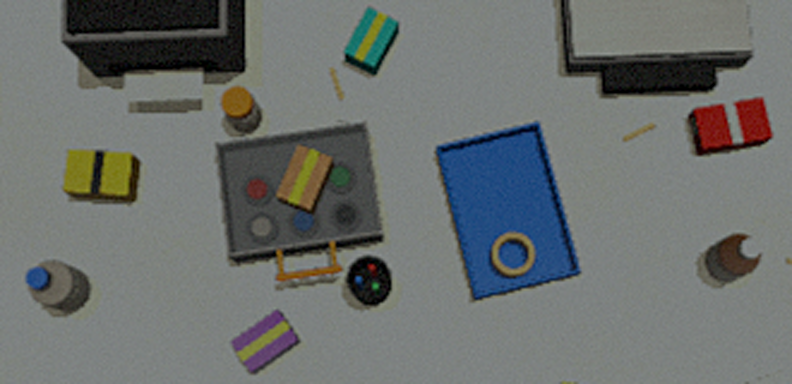

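View pics/a2.png

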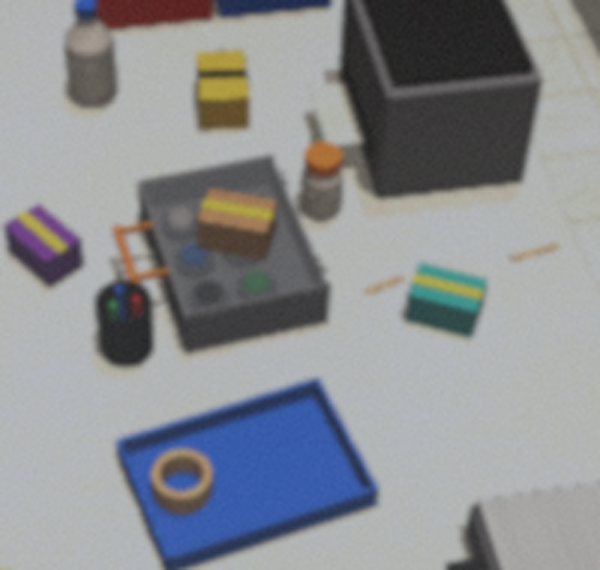

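Top crop: the candidates for the carton are brown (304,178 → full 277,204), purple (265,340 → 260,272) and turquoise (371,40 → 305,147). The brown one on the cover is the one I want. Keys: front row from +y is white, blue, black; rear row is red, (yellow hidden under the carton), green.

```bash
cat > h.py <<'E'
import numpy as np, cv2
from scipy.optimize import least_squares
from scipy.spatial.transform import Rotation as R
from cell import robot
def proj(p,P):
    c=(p["view"]@np.c_[P,np.ones(len(P))].T)[:3]; c=p["mtx"]@c; return (c[:2]/c[2]).T
def loc(q,L):
    c,s=np.cos(q[2]),np.sin(q[2]); L=np.array(L,float)
    return np.c_[q[0]+c*L[:,0]-s*L[:,1],q[1]+s*L[:,0]+c*L[:,1],L[:,2]]
def fit(q0,obs):  # obs: list of (pic, local pts, pixels)
    f=lambda q:np.concatenate([(proj(p,loc(q,L))-px).ravel() for p,L,px in obs])
    r=least_squares(f,q0,loss="soft_l1"); return r.x,np.abs(r.fun).round(1)
def rect(a,b,z): return [[a/2,b/2,z],[a/2,-b/2,z],[-a/2,-b/2,z],[-a/2,b/2,z]] # far-left, far-right, near-right, near-left
E
python3 - <<'E'
from h import *
T,S=robot.read_camera("top"),robot.read_camera("side")
t=lambda a:np.array(a)/2.4+[150,130]
s=lambda a:np.array(a)/3+[230,90]
k=dict(white=[-.042,.058,.042],blue=[-.042,0,.042],black=[-.042,-.058,.042],red=[.012,.058,.042],green=[.012,-.058,.042])
q,r=fit([.5,.1,0],[(T,[k[c] for c in("white","black","red","green")],t([(262,227),(345,214),(257,188),(340,176)])),(S,[k[c] for c in("white","blue","black","green")],s([(181,220),(194,258),(209,293),(257,283)]))])
print("console",q.round(4),r); c=q
for n,P in [("handle",[-.118,0,.0585])]: print(n,loc(q,[P]).round(4),proj(T,loc(q,[P])),proj(S,loc(q,[P])))
q,r=fit([.5,-.1,0],[(T,rect(.22,.15,.03),t([(437,149),(540,124),(579,272),(474,298)])),(S,rect(.22,.15,.03),s([(319,382),(376,492),(167,566),(119,440)]))])
print("tray",q.round(4),r)
# carton: far-left(+x+y), far-right, near-right, near-left
q,r=fit([c[0],c[1],-.4],[(T,rect(.076,.05,.1065),t([(303,146),(332,156),(309,211),(277,200)])),(S,rect(.076,.05,.1065),s([(275,200),(270,228),(199,217),(209,189)]))])
print("carton",q.round(4),r)
q,r=fit([.4,0,0],[(T,[[0,0,.05]],t([(370,281)])),(S,[[0,0,.05]],s([(125,305)]))]); print("pot",q.round(3),r)
q,r=fit([.4,0,0],[(T,[[0,0,.085]],t([(237,100)])),(S,[[0,0,.085]],s([(324,155)]))]); print("jar",q.round(3),r)
q,r=fit([.4,0,0],[(T,[[0,0,.03]],t([(513,254)])),(S,[[0,0,.03]],s([(182,470)]))]); print("roll",q.round(3),r)
E
```

```text
console [0.5852 0.148  0.1319] [0.8 0.6 1.2 1.1 0.6 0.2 0.7 1.  1.2 1.1 0.7 1.7 0.7 0.9 0.7 1.2]
handle [[0.4682 0.1325 0.0585]] [[280.4598198  243.03711648]] [[271.12032879 175.80078432]]
tray [ 0.5511 -0.1376  0.1922] [0.4 2.2 0.7 1.7 1.5 0.2 0.7 0.5 0.8 1.4 0.1 0.4 2.  1.8 2.3 0.2]
carton [ 0.5901  0.1368 -0.4136] [1.9 1.6 0.5 0.2 0.9 1.2 0.4 2.3 0.1 0.2 2.  1.3 1.7 0.8 1.  0.6]
pot [0.458 0.06  0.   ] [0.9 1.3 0.9 3. ]
jar [0.705 0.228 0.   ] [0.3 0.6 0.7 0.3]
roll [ 0.489 -0.137  0.   ] [0.7 1.1 0.7 1. ]
```

```bash
cat >> h.py <<'E'
C=np.array([.5852,.148,.1319]); TR=np.array([.5511,-.1376,.1922])
def plan(P,yaw,q=None):
    """P pinch-point world, yaw of jaw axis; print shift (cm, tool axes) and spin (deg) from now"""
    o=robot.observe(); M=R.from_euler("xyz",o["tool_rot"]).as_matrix()
    d=M.T@(np.array(P)-(o["tool_pos"]+robot.pinch_z*M[:,0]))*100
    z=M[:,2]; a=np.degrees(yaw-np.arctan2(z[1],z[0])); a=(a+90)%180-90
    print("shift",d.round(2),"spin",round(-a,1),"(alt %.1f)"%(-a+(180 if a>0 else -180)))
    print("t",round(o["time"],2),"tcp",o["tool_pos"].round(4),"x",M[:,0].round(3),"y",M[:,1].round(3),"z",z.round(3),"q",o["qpos"].round(2),"F",o["contact_force"].round(1),"open",round(o["opening"],4))
E
python3 -c "
from h import *
plan([.5901,.1368,.17],-.4136+np.pi/2)"
```

```text
shift [  7.55 -51.08 -19.94] spin 4.2 (alt -175.8)
t 1.9 tcp [0.175  0.495  0.4048] x [ 0.  0. -1.] y [-0.943  0.333  0.   ] z [0.333 0.943 0.   ] q [ 1.08  0.34  1.52  0.    1.28 -0.15] F [-0.4 -0.3 -0.2] open 0.0918
```

```bash
python3 -m jog '[{"x":0,"y":-5,"z":-2,"fingers":0},{"x":0,"y":-11,"z":-4.3,"spin":4.2},{"x":1,"y":-17,"z":-6.6,"spin":4.2},{"x":2,"y":-22.5,"z":-8.8,"spin":4.2},{"x":3,"y":-28,"z":-11,"spin":4.2}]'; python3 -c "
from h import *
plan([.5901,.1368,.17],-.4136+np.pi/2)"
```

```text
shift [  7.55 -51.08 -19.94] spin 4.2 (alt -175.8)
t 1.9 tcp [0.175  0.495  0.4048] x [ 0.  0. -1.] y [-0.943  0.333  0.   ] z [0.333 0.943 0.   ] q [ 1.08  0.34  1.52  0.    1.28 -0.15] F [-0.4 -0.3 -0.2] open 0.0918$[0]: bad value
```

```bash
python3 -m jog '[{"fingers":0.0,"x":0.0,"y":-5.0,"z":-2.0,"spin":0.0},{"fingers":0.0,"x":0,"y":-11,"z":-4.3,"spin":4.2},{"fingers":0.0,"x":1,"y":-17,"z":-6.6,"spin":4.2},{"fingers":0.0,"x":2,"y":-22.5,"z":-8.8,"spin":4.2},{"fingers":0.0,"x":3,"y":-28,"z":-11,"spin":4.2}]'; python3 -c "
from h import *
plan([.5901,.1368,.17],-.4136+np.pi/2)"
```

```text
time: 2.52
tool_pos: [0.4036, 0.2965, 0.3747]
tool_rot: [-0.529, 1.57, 0.629]
contact_force: [0.0, 0.5, 0.0]
opening: 0.0921
shift [  4.55 -23.48  -7.15] spin 0.0 (alt -180.0)
t 2.52 tcp [0.4036 0.2965 0.3747] x [ 0.001  0.001 -1.   ] y [-0.916  0.401 -0.   ] z [0.401 0.916 0.001] q [ 0.48  0.33  1.64  0.    1.18 -0.68] F [0.  0.5 0. ] open 0.0921
```

```bash
python3 -m jog '[{"fingers":0.0,"x":1,"y":-5.8,"z":-1.8,"spin":0},{"fingers":0.0,"x":2,"y":-11.7,"z":-3.6,"spin":0},{"fingers":0.0,"x":3,"y":-17.6,"z":-5.4,"spin":0},{"fingers":0.0,"x":4,"y":-23.5,"z":-7.1,"spin":0},{"fingers":0.0,"x":4,"y":-23.5,"z":-7.1,"spin":0}]'; python3 -c "
from h import *
plan([.5901,.1368,.088],-.4136+np.pi/2)
T,S=robot.read_camera('top'),robot.read_camera('side')
P=loc([.5901,.1368,-.4136],rect(.076,.05,.1065))
for n,p,o in(('T',T,(230,140)),('S',S,(250,70))):
    im=p['color'][:,:,::-1].copy()
    im=cv2.resize(im[o[1]:o[1]+120,o[0]:o[0]+130],None,fx=3,fy=3,interpolation=cv2.INTER_CUBIC)
    cv2.polylines(im,[((proj(p,P)-o)*3).astype(int)],True,(0,0,255))
    if n=='T': A=im
cv2.imwrite('pics/b.png',np.hstack([A,im]))"
```

```text
time: 3.15
tool_pos: [0.5914, 0.1353, 0.333]
tool_rot: [2.653, 1.57, -2.477]
contact_force: [-0.1, 0.7, -0.6]
opening: 0.0918
shift [8.58 0.16 0.11] spin -0.3 (alt 179.7)
t 3.15 tcp [0.5914 0.1353 0.333 ] x [-0.001 -0.001 -1.   ] y [-0.914  0.406  0.001] z [ 0.406  0.914 -0.001] q [ 0.1   0.55  1.39 -0.    1.2  -1.05] F [-0.1  0.7 -0.6] open 0.0918
```

View pics/b.png

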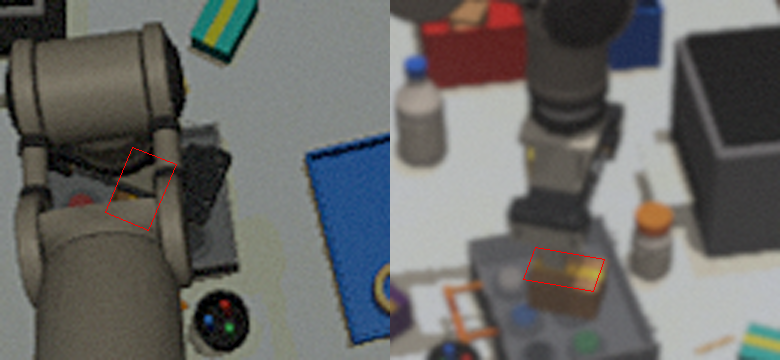

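The left half is the top view: the arm hides the carton. The right half is the side view: the gripper is above the carton and the projected outline matches to about 1 px. Descending to grasp.

```bash
python3 -m jog '[{"fingers":0.0,"x":4,"y":0.1,"z":0.1,"spin":0},{"fingers":0.0,"x":7,"y":0.1,"z":0.1,"spin":0},{"fingers":0.0,"x":8.5,"y":0.1,"z":0.1,"spin":0},{"fingers":0.0,"x":8.5,"y":0.1,"z":0.1,"spin":0}]'; python3 -m jog '[{"fingers":0.6,"x":0,"y":0,"z":0,"spin":0},{"fingers":0.6,"x":0,"y":0,"z":0,"spin":0},{"fingers":0.6,"x":0,"y":0,"z":0,"spin":0},{"fingers":0.6,"x":0,"y":0,"z":0,"spin":0},{"fingers":0.6,"x":0,"y":0,"z":0,"spin":0}]' 20; python3 -m jog '[{"fingers":0.6,"x":0,"y":0,"z":0,"spin":0},{"fingers":0.6,"x":-1,"y":0,"z":0,"spin":0},{"fingers":0.6,"x":-3,"y":0,"z":0,"spin":0}]'; python3 -c "
from h import *
plan(loc(TR,[[.055,0,.17]])[0],TR[2]+np.pi/2)"
```

```text
time: 3.75
tool_pos: [0.5879, 0.1407, 0.2495]
tool_rot: [1.962, 1.57, 3.121]
contact_force: [-0.6, -0.0, 0.1]
opening: 0.0921
time: 4.38
tool_pos: [0.5885, 0.1398, 0.2499]
tool_rot: [-1.087, 1.571, 0.071]
contact_force: [-0.6, -0.3, 1.5]
opening: 0.0495
time: 4.75
tool_pos: [0.5882, 0.1399, 0.2794]
tool_rot: [2.033, 1.568, -3.092]
contact_force: [0.5, 0.1, -1.4]
opening: 0.0498
shift [ -4.98 -12.29 -23.76] spin -34.7 (alt 145.3)
t 4.75 tcp [0.5882 0.1399 0.2794] x [-0.002 -0.    -1.   ] y [-0.916  0.401  0.002] z [ 0.401  0.916 -0.001] q [ 0.11  0.6   1.46  0.    1.08 -1.05] F [ 0.5  0.1 -1.4] open 0.0498
```

```bash
python3 -m jog '[{"fingers":0.6,"x":-3,"y":-1.5,"z":-3,"spin":-5},{"fingers":0.6,"x":-5,"y":-4,"z":-8,"spin":-14},{"fingers":0.6,"x":-5,"y":-6.7,"z":-13,"spin":-23},{"fingers":0.6,"x":-5,"y":-9.3,"z":-18.2,"spin":-30},{"fingers":0.6,"x":-5,"y":-12,"z":-23.3,"spin":-34.7}]'; python3 -m jog '[{"fingers":0.6,"x":0,"y":0,"z":0,"spin":0},{"fingers":0.6,"x":0,"y":0,"z":0,"spin":0}]';  python3 -c "
from h import *
plan(loc(TR,[[.055,0,.006+.029]])[0],TR[2]+np.pi/2)
S=robot.read_camera('side');cv2.imwrite('pics/c.png',cv2.resize(S['color'][100:290,220:420,::-1],None,fx=2.5,fy=2.5))"
```

```text
time: 5.38
tool_pos: [0.6047, -0.1234, 0.3303]
tool_rot: [-1.375, 1.57, 0.392]
contact_force: [0.7, -1.0, -1.4]
opening: 0.0503
time: 5.62
tool_pos: [0.6047, -0.1215, 0.3297]
tool_rot: [0.355, 1.57, 2.117]
contact_force: [-0.5, 0.5, -2.3]
opening: 0.05
shift [13.55  0.06 -0.59] spin -0.1 (alt 179.9)
t 5.62 tcp [ 0.6047 -0.1215  0.3297] x [-0.001  0.001 -1.   ] y [-0.982 -0.19   0.   ] z [-0.19   0.982  0.001] q [-0.32  0.57  1.36  0.    1.21 -2.08] F [-0.5  0.5 -2.3] open 0.05
```

View pics/c.png

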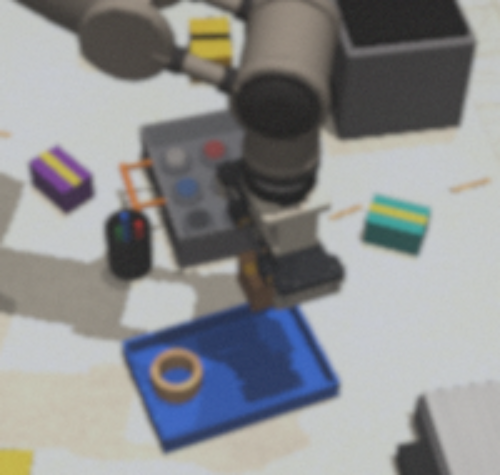

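The carton hangs in the gripper (250,280) above the far half of the tray. Lowering in steps.

```bash
python3 -m jog '[{"fingers":0.6,"x":5,"y":0,"z":-0.5,"spin":0},{"fingers":0.6,"x":9,"y":0,"z":-0.5,"spin":0},{"fingers":0.6,"x":12,"y":0,"z":-0.5,"spin":0},{"fingers":0.6,"x":13,"y":0,"z":-0.5,"spin":0},{"fingers":0.6,"x":13.2,"y":0,"z":-0.5,"spin":0}]'; python3 -m jog '[{"fingers":0.6,"x":0.2,"y":0,"z":0,"spin":0},{"fingers":0.6,"x":0.3,"y":0,"z":0,"spin":0}]'; python3 -c "
from h import *
plan(loc(TR,[[.055,0,.006+.029]])[0],TR[2]+np.pi/2)"
```

```text
time: 6.3
tool_pos: [0.6061, -0.1256, 0.198]
tool_rot: [-0.982, 1.571, 0.782]
contact_force: [-0.0, 0.2, -3.1]
opening: 0.0499
time: 6.55
tool_pos: [0.6062, -0.1265, 0.1959]
tool_rot: [-2.039, 1.569, -0.276]
contact_force: [0.1, 0.7, -1.6]
opening: 0.0495
shift [ 0.17  0.15 -0.02] spin 0.0 (alt -180.0)
t 6.55 tcp [ 0.6062 -0.1265  0.1959] x [ 0.002 -0.001 -1.   ] y [-0.981 -0.191 -0.002] z [-0.191  0.982 -0.001] q [-0.33  0.73  1.48  0.    0.93 -2.09] F [ 0.1  0.7 -1.6] open 0.0495
```

```bash
python3 -m jog '[{"fingers":0.6,"x":0.1,"y":0,"z":0,"spin":0},{"fingers":0.6,"x":0.2,"y":0,"z":0,"spin":0},{"fingers":0.6,"x":0.2,"y":0,"z":0,"spin":0}]';python3 -m jog '[{"fingers":0.6,"x":0.1,"y":0,"z":0,"spin":0},{"fingers":0.6,"x":0.1,"y":0,"z":0,"spin":0}]'
```

```text
time: 6.92
tool_pos: [0.6059, -0.1267, 0.1934]
tool_rot: [-2.002, 1.57, -0.239]
contact_force: [-1.0, -0.3, 5.0]
opening: 0.0498
time: 7.18
tool_pos: [0.6059, -0.1266, 0.1934]
tool_rot: [-2.045, 1.57, -0.282]
contact_force: [-4.8, 1.5, 12.1]
opening: 0.0498
```

```bash
python3 -m jog '[{"fingers":0.3,"x":-0.1,"y":0,"z":0,"spin":0},{"fingers":0.25,"x":-0.1,"y":0,"z":0,"spin":0},{"fingers":0.25,"x":-0.1,"y":0,"z":0,"spin":0}]';python3 -m jog '[{"fingers":0.25,"x":-2,"y":0,"z":0,"spin":0},{"fingers":0.25,"x":-7,"y":0,"z":0,"spin":0},{"fingers":0.25,"x":-13,"y":0,"z":0,"spin":0}]'; python3 -c "
from h import *
plan(loc(C,[[-.118,0,.15]])[0],C[2])"
```

```text
time: 7.55
tool_pos: [0.6058, -0.1266, 0.1924]
tool_rot: [0.679, 1.57, 2.442]
contact_force: [-0.3, -0.2, 0.6]
opening: 0.0685
time: 7.92
tool_pos: [0.6056, -0.1265, 0.3227]
tool_rot: [1.007, 1.568, 2.77]
contact_force: [1.7, -0.9, -0.5]
opening: 0.0687
shift [ 1.42  8.48 28.02] spin -86.5 (alt 93.5)
t 7.92 tcp [ 0.6056 -0.1265  0.3227] x [-0.003  0.001 -1.   ] y [-0.982 -0.191  0.003] z [-0.191  0.982  0.002] q [-0.33  0.58  1.36  0.    1.2  -2.09] F [ 1.7 -0.9 -0.5] open 0.0687
```

```bash
python3 -m jog '[{"fingers":0.5,"x":0,"y":1,"z":4,"spin":10},{"fingers":0.7,"x":0,"y":2.5,"z":9,"spin":20},{"fingers":0.7,"x":0,"y":4,"z":14,"spin":30},{"fingers":0.7,"x":0,"y":6,"z":20,"spin":40},{"fingers":0.7,"x":0,"y":8,"z":25,"spin":50}]';python3 -m jog '[{"fingers":0.7,"x":0,"y":0,"z":0,"spin":10},{"fingers":0.7,"x":0,"y":0,"z":0,"spin":20},{"fingers":0.7,"x":0,"y":0,"z":0,"spin":30},{"fingers":0.7,"x":0,"y":0,"z":0,"spin":40},{"fingers":0.7,"x":0,"y":0,"z":0,"spin":43.5}]'; python3 -c "
from h import *
plan(loc(C,[[-.118,0,.0585]])[0],C[2])
T,S=robot.read_camera('top'),robot.read_camera('side')
for n,p in (('T',T),('S',S)):
  print(n,[(np.round(d['xy'],1),d['conf']) for d in robot.look_for('cover_handle',p)[:2]], proj(p,loc(C,[[-.118,0,.0585]])))
A=cv2.resize(T['color'][130:290,230:390,::-1],(480,480),interpolation=2)
B=cv2.resize(S['color'][130:290,230:330,::-1],(300,480),interpolation=2)
cv2.imwrite('pics/d.png',np.hstack([A,B]))"
```

```text
time: 8.55
tool_pos: [0.4783, 0.1051, 0.3226]
tool_rot: [0.39, 1.57, 1.275]
contact_force: [-0.4, 1.1, 0.6]
opening: 0.0283
time: 9.18
tool_pos: [0.4795, 0.1035, 0.3226]
tool_rot: [2.518, 1.571, 2.646]
contact_force: [-0.0, -0.5, 0.1]
opening: 0.0273
shift [10.49  3.01 -0.74] spin -0.2 (alt 179.8)
t 9.18 tcp [0.4795 0.1035 0.3226] x [-0.  0. -1.] y [-0.128  0.992  0.   ] z [ 0.992  0.128 -0.   ] q [ 0.06  0.37  1.74  0.    1.04 -0.07] F [-0.  -0.5  0.1] open 0.0273
T [(array([270., 192.]), 0.56)] [[280.45920408 243.03447866]]
S [(array([306.9, 169.3]), 0.63)] [[271.12291993 175.80005091]]
```

View pics/d.png

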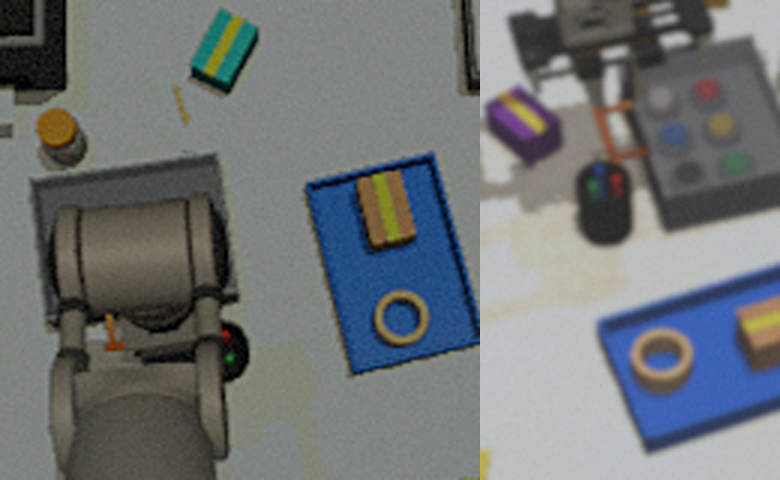

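Carton lies flat in the far half of the tray at top crop (385,210). The side view shows yellow as the rear middle key, and the handle bar at about (272,175), as predicted. Moving down onto the bar.

```bash
python3 -m jog '[{"fingers":0.74,"x":2,"y":3.2,"z":-0.7,"spin":0},{"fingers":0.74,"x":5,"y":3.2,"z":-0.7,"spin":0},{"fingers":0.74,"x":7,"y":3.2,"z":-0.7,"spin":0},{"fingers":0.74,"x":7,"y":3.2,"z":-0.7,"spin":0}]';python3 -m jog '[{"fingers":0.74,"x":1,"y":0,"z":0,"spin":0},{"fingers":0.74,"x":2,"y":0,"z":0,"spin":0},{"fingers":0.74,"x":3,"y":0,"z":0,"spin":0},{"fingers":0.74,"x":3.3,"y":0,"z":0,"spin":0},{"fingers":0.74,"x":3.3,"y":0,"z":0,"spin":0}]'; python3 -c "
from h import *
plan(loc(C,[[-.118,0,.0585]])[0],C[2])
S=robot.read_camera('side')
cv2.imwrite('pics/e.png',cv2.resize(S['color'][130:230,230:350,::-1],None,fx=5,fy=5,interpolation=2))"
```

```text
time: 9.88
tool_pos: [0.4679, 0.1343, 0.2516]
tool_rot: [3.097, 1.568, -3.053]
contact_force: [-0.6, 0.5, 0.3]
opening: 0.024
time: 10.5
tool_pos: [0.4684, 0.1343, 0.2195]
tool_rot: [2.851, 1.57, 2.983]
contact_force: [0.2, -0.2, -0.3]
opening: 0.0237
shift [ 0.18 -0.18 -0.03] spin -0.0 (alt 180.0)
t 10.5 tcp [0.4684 0.1343 0.2195] x [-0.  0. -1.] y [-0.131  0.991  0.   ] z [ 0.991  0.131 -0.   ] q [ 0.12  0.51  1.85  0.    0.77 -0.01] F [ 0.2 -0.2 -0.3] open 0.0237
```

View pics/e.png

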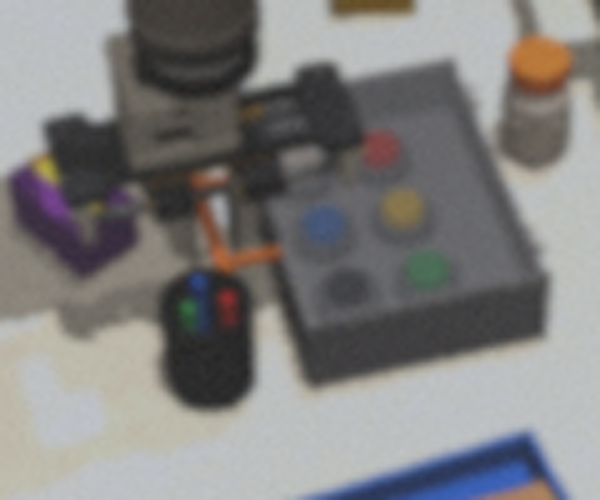

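The fingers straddle the bar (210,210) with no contact. Closing on it.

```bash
python3 -m jog '[{"fingers":0.9,"x":0.1,"y":0,"z":0,"spin":0},{"fingers":0.95,"x":0.1,"y":0,"z":0,"spin":0},{"fingers":0.95,"x":0.1,"y":0,"z":0,"spin":0},{"fingers":0.95,"x":0.1,"y":0,"z":0,"spin":0}]' 15; python3 -c "
from h import *
plan(loc(C,[[-.118,0,.0585]])[0],C[2])
o=robot.observe()
# arc: bar angle -> shift from here: z tool = +console x, x tool = -up
for t in np.arange(0,1.9,.12): print(round(t,2),'x %.1f z %.1f'%(-19.8*np.sin(t),19.8*(1-np.cos(t))))"
```

```text
time: 11.05
tool_pos: [0.4681, 0.1343, 0.2188]
tool_rot: [3.01, 1.57, 3.141]
contact_force: [-2.2, -1.0, 3.1]
opening: 0.0096
shift [ 0.11 -0.18  0.  ] spin -0.0 (alt 180.0)
t 11.05 tcp [0.4681 0.1343 0.2188] x [-0.001  0.    -1.   ] y [-0.131  0.991  0.   ] z [ 0.991  0.131 -0.001] q [ 0.12  0.52  1.85  0.    0.77 -0.01] F [-2.2 -1.   3.1] open 0.0096
0.0 x -0.0 z 0.0
0.12 x -2.4 z 0.1
0.24 x -4.7 z 0.6
0.36 x -7.0 z 1.3
0.48 x -9.1 z 2.2
0.6 x -11.2 z 3.5
0.72 x -13.1 z 4.9
0.84 x -14.7 z 6.6
0.96 x -16.2 z 8.4
1.08 x -17.5 z 10.5
1.2 x -18.5 z 12.6
1.32 x -19.2 z 14.9
1.44 x -19.6 z 17.2
1.56 x -19.8 z 19.6
1.68 x -19.7 z 22.0
1.8 x -19.3 z 24.3
```

```bash
python3 -m jog '[{"fingers":0.95,"x":-1.2,"y":0,"z":0,"spin":0},{"fingers":0.95,"x":-2.4,"y":0,"z":0.1,"spin":0},{"fingers":0.95,"x":-4.7,"y":0,"z":0.6,"spin":0},{"fingers":0.95,"x":-7.0,"y":0,"z":1.3,"spin":0},{"fingers":0.95,"x":-9.1,"y":0,"z":2.2,"spin":0}]'
```

```text
time: 11.68
tool_pos: [0.491, 0.137, 0.3116]
tool_rot: [-0.177, 1.567, -0.046]
contact_force: [11.2, -0.2, -7.3]
opening: 0.0094
```

```bash
python3 -m jog '[{"fingers":0.95,"x":-2.0,"y":0,"z":1.5,"spin":0},{"fingers":0.95,"x":-3.8,"y":0,"z":2.9,"spin":0},{"fingers":0.95,"x":-5.5,"y":0,"z":4.6,"spin":0},{"fingers":0.95,"x":-7.0,"y":0,"z":6.4,"spin":0},{"fingers":0.95,"x":-8.2,"y":0,"z":8.5,"spin":0}]'
```

```text
time: 12.3
tool_pos: [0.5743, 0.1472, 0.3943]
tool_rot: [-1.461, 1.568, -1.33]
contact_force: [-2.0, -5.4, 1.9]
opening: 0.0091
```

```bash
python3 -m jog '[{"fingers":0.95,"x":-1.0,"y":-0.1,"z":2.1,"spin":0},{"fingers":0.95,"x":-1.8,"y":-0.1,"z":4.4,"spin":0},{"fingers":0.95,"x":-2.2,"y":-0.2,"z":6.7,"spin":0},{"fingers":0.95,"x":-2.4,"y":-0.2,"z":9.1,"spin":0},{"fingers":0.95,"x":-2.3,"y":-0.2,"z":11.4,"spin":0}]';python3 -c "
from h import *
plan(loc(C,[[.08+.198*.11,0,.0585+.198]])[0],C[2])"
```

```text
time: 12.92
tool_pos: [0.6883, 0.1603, 0.4162]
tool_rot: [-1.135, 1.568, -1.004]
contact_force: [0.1, -5.0, -0.7]
opening: 0.0097
shift [ 0.05  0.17 -0.22] spin -0.1 (alt 179.9)
t 12.93 tcp [0.6883 0.1603 0.4162] x [ 0.001 -0.002 -1.   ] y [-0.13   0.992 -0.002] z [0.992 0.13  0.001] q [ 0.12  0.69  0.9  -0.    1.55 -0.01] F [ 0.1 -5.  -0.7] open 0.0097
```

```bash
python3 -m jog '[{"fingers":0.95,"x":0.2,"y":-0.1,"z":1.5,"spin":0},{"fingers":0.95,"x":0.6,"y":-0.1,"z":2.8,"spin":0},{"fingers":0.95,"x":0.6,"y":-0.1,"z":2.8,"spin":0}]';python3 -m jog '[{"fingers":0.5,"x":0,"y":0,"z":0,"spin":0},{"fingers":0.5,"x":0,"y":0,"z":0,"spin":0},{"fingers":0.5,"x":0,"y":0,"z":0,"spin":0},{"fingers":0.5,"x":-3,"y":0,"z":0,"spin":0},{"fingers":0.5,"x":-7,"y":0,"z":0,"spin":0}]';python3 -c "
from h import *
plan(loc(C,[[-.042,0,.15]])[0],C[2]+np.pi/2)
S,T=robot.read_camera('side'),robot.read_camera('top')
A=cv2.resize(T['color'][100:290,200:390,::-1],(400,400),interpolation=2)
B=cv2.resize(S['color'][60:250,220:410,::-1],(400,400),interpolation=2)
cv2.imwrite('pics/f.png',np.hstack([A,B]))"
```

```text
time: 13.3
tool_pos: [0.7162, 0.1633, 0.4101]
tool_rot: [-0.363, 1.568, -0.232]
contact_force: [1.5, -2.9, 4.8]
opening: 0.0093
time: 13.92
tool_pos: [0.7154, 0.1642, 0.4783]
tool_rot: [3.044, 1.567, -3.107]
contact_force: [-0.1, 0.6, 0.3]
opening: 0.0456
shift [ 16.97   0.1  -17.21] spin 90.0 (alt -90.0)
t 13.93 tcp [0.7154 0.1642 0.4783] x [-0.003 -0.    -1.   ] y [-0.131  0.991  0.   ] z [ 0.991  0.131 -0.003] q [ 0.12  0.76  0.61  0.    1.77 -0.01] F [-0.1  0.6  0.3] open 0.0456
```

View pics/f.png

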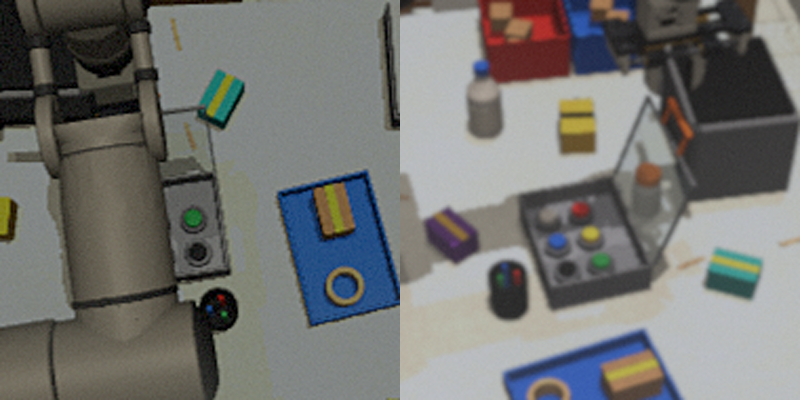

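The cover leans open on its stop (side crop 655,185). All six keys are visible there: blue (558,242), yellow (591,236), white (550,213), green (600,261), red (580,210), black (568,268). Backing off, then refining the key positions.

```bash
python3 -m jog '[{"fingers":1.0,"x":0,"y":0,"z":-5,"spin":8},{"fingers":1.0,"x":0,"y":0,"z":-11,"spin":18},{"fingers":1.0,"x":2,"y":0.1,"z":-17,"spin":28},{"fingers":1.0,"x":7,"y":0.1,"z":-17.2,"spin":38},{"fingers":1.0,"x":11,"y":0.1,"z":-17.2,"spin":48}]' 20;python3 -m jog '[{"fingers":1.0,"x":2,"y":0,"z":0,"spin":10},{"fingers":1.0,"x":4,"y":0,"z":0,"spin":20},{"fingers":1.0,"x":6,"y":0,"z":0,"spin":30},{"fingers":1.0,"x":6,"y":0,"z":0,"spin":42},{"fingers":1.0,"x":6,"y":0,"z":0,"spin":42}]';python3 -c "
from h import *
im=cv2.imread('pics/f.png')
import types
from cell import robot
S=robot.read_camera('side');T=robot.read_camera('top')
s=lambda a:np.array(a)*190/400+[220-400*190/400,60]
t=lambda a:np.array(a)*190/400+[200,100]
L=[[-.042,0,.042],[.012,0,.042],[-.042,.058,.042],[.012,-.058,.042],[.012,.058,.042],[-.042,-.058,.042]]
px=s([(558,242),(591,236),(550,213),(600,261),(580,210),(568,268)])
print(px.round(1).tolist(),proj(S,loc(C,L)).round(1).tolist())
q,r=fit(C,[(S,L,px),(T,[L[3],L[5]],t([(193,219),(198,252)]))]);print(q,r)
for n,l in zip('blue yellow white green'.split(),L):print(n,loc(q,[l]).round(4),loc(C,[l]).round(4))
plan(loc(C,[[-.042,0,.06]])[0],C[2]+np.pi/2)"
```

```text
time: 14.65
tool_pos: [0.5432, 0.1425, 0.3677]
tool_rot: [2.637, 1.571, 1.925]
contact_force: [0.6, 0.4, -1.2]
opening: 0.0021
time: 15.28
tool_pos: [0.5445, 0.1425, 0.3082]
tool_rot: [-1.773, 1.57, 3.071]
contact_force: [-0.7, 0.6, 0.2]
opening: 0.0003
[[295.0, 175.0], [310.7, 172.1], [291.2, 161.2], [315.0, 184.0], [305.5, 159.8], [299.8, 187.3]] [[293.9, 174.3], [309.7, 170.7], [289.1, 162.3], [315.0, 183.1], [304.5, 158.9], [299.0, 186.8]]
[0.58734425 0.14591019 0.06535473] [0.6 0.9 0.3 0.8 0.5 0.7 0.3 0.1 0.9 0.5 1.4 0.5 1.7 1.3 0.8 1. ]
blue [[0.5454 0.1432 0.042 ]] [[0.5436 0.1425 0.042 ]]
yellow [[0.5993 0.1467 0.042 ]] [[0.5971 0.1496 0.042 ]]
white [[0.5416 0.201  0.042 ]] [[0.5359 0.2    0.042 ]]
green [[0.6031 0.0888 0.042 ]] [[0.6047 0.0921 0.042 ]]
shift [ 8.96 -0.12 -0.01] spin 0.2 (alt -179.8)
t 15.38 tcp [0.5448 0.1425 0.3088] x [ 0.  0. -1.] y [0.991 0.134 0.   ] z [ 0.134 -0.991 -0.   ] q [0.12 0.5  1.55 0.   1.09 1.56] F [-0.   0.3 -0.3] open 0.0007
```

```bash
python3 -m jog '[{"fingers":1.0,"x":4,"y":0,"z":0,"spin":0},{"fingers":1.0,"x":7.5,"y":0,"z":0,"spin":0},{"fingers":1.0,"x":8.5,"y":0,"z":0,"spin":0},{"fingers":1.0,"x":9.1,"y":0,"z":0,"spin":0},{"fingers":1.0,"x":9.5,"y":0,"z":0,"spin":0}]'; python3 -m jog '[{"fingers":1.0,"x":0.1,"y":0,"z":0,"spin":0},{"fingers":1.0,"x":0.1,"y":0,"z":0,"spin":0}]'
```

```text
time: 16.0
tool_pos: [0.545, 0.1425, 0.2147]
tool_rot: [1.619, 1.57, 0.18]
contact_force: [-3.3, -0.3, 4.3]
opening: 0.0002
time: 16.25
tool_pos: [0.545, 0.1425, 0.2143]
tool_rot: [1.561, 1.569, 0.123]
contact_force: [-3.5, -0.3, 6.5]
opening: 0.0003
```

```bash
python3 -m jog '[{"fingers":1.0,"x":0.15,"y":0,"z":0,"spin":0},{"fingers":1.0,"x":0.2,"y":0,"z":0,"spin":0},{"fingers":1.0,"x":0.2,"y":0,"z":0,"spin":0}]'
```

```text
time: 16.62
tool_pos: [0.545, 0.1425, 0.2139]
tool_rot: [1.51, 1.568, 0.071]
contact_force: [-8.2, -1.4, 20.2]
opening: 0.0006
```

```bash
python3 -m jog '[{"fingers":1.0,"x":-0.7,"y":0,"z":0,"spin":0},{"fingers":1.0,"x":-2,"y":0,"z":0,"spin":0},{"fingers":1.0,"x":-4,"y":0,"z":0,"spin":0},{"fingers":1.0,"x":-4,"y":0,"z":0,"spin":0}]'; python3 -c "
from h import *
print(robot.observe()['contact_force'])
plan([.598,.148,.2134-.1592],C[2]+np.pi/2)"
```

```text
time: 17.12
tool_pos: [0.5458, 0.1425, 0.2527]
tool_rot: [1.574, 1.566, 0.135]
contact_force: [0.3, -0.3, 0.8]
opening: 0.0003
[ 0.33845852 -0.26585048  0.78177509]
shift [3.96 5.15 0.14] spin -0.0 (alt 180.0)
t 17.12 tcp [0.5458 0.1425 0.2527] x [ 0.005  0.001 -1.   ] y [0.991 0.131 0.005] z [ 0.131 -0.991 -0.   ] q [0.12 0.57 1.61 0.   0.96 1.56] F [ 0.3 -0.3  0.8] open 0.0003
```

```bash
python3 -m jog '[{"fingers":1.0,"x":0,"y":5.2,"z":0.1,"spin":0},{"fingers":1.0,"x":1.5,"y":5.2,"z":0.1,"spin":0},{"fingers":1.0,"x":2.8,"y":5.2,"z":0.1,"spin":0},{"fingers":1.0,"x":3.5,"y":5.2,"z":0.1,"spin":0},{"fingers":1.0,"x":3.9,"y":5.2,"z":0.1,"spin":0}]'; python3 -m jog '[{"fingers":1.0,"x":0.1,"y":0,"z":0,"spin":0},{"fingers":1.0,"x":0.1,"y":0,"z":0,"spin":0}]'
```

```text
time: 17.75
tool_pos: [0.5957, 0.1482, 0.2136]
tool_rot: [-1.41, 1.569, -2.849]
contact_force: [-13.4, -2.1, 36.3]
opening: 0.0004
time: 18.0
tool_pos: [0.5955, 0.1482, 0.2139]
tool_rot: [-1.097, 1.57, -2.536]
contact_force: [-11.3, -1.8, 24.6]
opening: 0.0005
```

```bash
python3 -m jog '[{"fingers":1.0,"x":-0.7,"y":0,"z":0,"spin":0},{"fingers":1.0,"x":-2,"y":0,"z":0,"spin":0},{"fingers":1.0,"x":-4,"y":0,"z":0,"spin":0},{"fingers":1.0,"x":-4,"y":0,"z":0,"spin":0}]'; python3 -c "
from h import *
plan([.539,.2005,.2134-.1592],C[2]+np.pi/2)
S=robot.read_camera('side')
cv2.imwrite('pics/g.png',cv2.resize(S['color'][110:220,250:400,::-1],None,fx=4,fy=4,interpolation=2))"
```

```text
time: 18.5
tool_pos: [0.597, 0.1484, 0.2523]
tool_rot: [1.597, 1.567, 0.158]
contact_force: [-0.2, 0.8, -1.0]
opening: 0.0005
shift [ 3.87 -5.14 -5.93] spin -0.0 (alt 180.0)
t 18.5 tcp [0.597  0.1484 0.2523] x [ 0.003  0.001 -1.   ] y [0.991 0.131 0.004] z [ 0.131 -0.991 -0.   ] q [0.12 0.65 1.45 0.   1.03 1.56] F [-0.2  0.8 -1. ] open 0.0005
```

View pics/g.png

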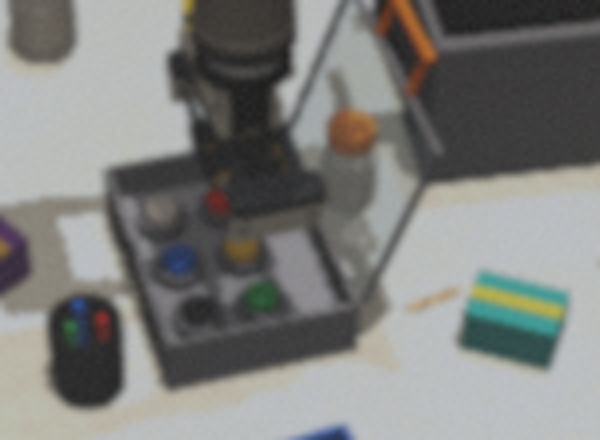

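Cover still open and clear of the gripper (cover frame at 400,230), with the keys back up. On to white.

```bash
python3 -m jog '[{"fingers":1.0,"x":0,"y":-2.6,"z":-3,"spin":0},{"fingers":1.0,"x":0,"y":-5.1,"z":-5.9,"spin":0},{"fingers":1.0,"x":2,"y":-5.1,"z":-5.9,"spin":0},{"fingers":1.0,"x":3.2,"y":-5.1,"z":-5.9,"spin":0},{"fingers":1.0,"x":3.7,"y":-5.1,"z":-5.9,"spin":0}]'; python3 -m jog '[{"fingers":1.0,"x":0.1,"y":0,"z":0,"spin":0},{"fingers":1.0,"x":0.2,"y":0,"z":0,"spin":0},{"fingers":1.0,"x":0.2,"y":0,"z":0,"spin":0}]'
```

```text
time: 19.18
tool_pos: [0.538, 0.2, 0.2136]
tool_rot: [-1.776, 1.568, 3.068]
contact_force: [-12.6, 0.3, 34.6]
opening: 0.0003
time: 19.55
tool_pos: [0.5378, 0.2, 0.2139]
tool_rot: [-2.03, 1.569, 2.813]
contact_force: [-10.7, 0.4, 23.1]
opening: 0.0005
```

```bash
python3 -m jog '[{"fingers":1.0,"x":-0.7,"y":0,"z":0,"spin":0},{"fingers":1.0,"x":-2,"y":0,"z":0,"spin":0},{"fingers":1.0,"x":-4,"y":0,"z":0,"spin":0},{"fingers":1.0,"x":-4,"y":0,"z":0,"spin":0}]'; python3 -c "
from h import *
plan([.604,.0905,.2134-.1592],C[2]+np.pi/2)"
```

```text
time: 20.05
tool_pos: [0.5392, 0.1999, 0.2532]
tool_rot: [1.644, 1.567, 0.204]
contact_force: [-0.4, -0.5, 0.8]
opening: 0.0005
shift [ 4.    4.92 11.7 ] spin -0.1 (alt 179.9)
t 20.05 tcp [0.5392 0.1999 0.2532] x [ 0.004  0.001 -1.   ] y [0.991 0.131 0.004] z [ 0.131 -0.991 -0.   ] q [ 0.22  0.59  1.58 -0.    0.97  1.66] F [-0.4 -0.5  0.8] open 0.0005
```

```bash
python3 -m jog '[{"fingers":1.0,"x":0,"y":2,"z":4.5,"spin":0},{"fingers":1.0,"x":0,"y":4,"z":9,"spin":0},{"fingers":1.0,"x":0,"y":4.9,"z":11.7,"spin":0},{"fingers":1.0,"x":1,"y":4.9,"z":11.7,"spin":0},{"fingers":1.0,"x":2.5,"y":4.9,"z":11.7,"spin":0}]'; python3 -m jog '[{"fingers":1.0,"x":0.6,"y":0,"z":0,"spin":0},{"fingers":1.0,"x":1.1,"y":0,"z":0,"spin":0},{"fingers":1.0,"x":1.4,"y":0,"z":0,"spin":0},{"fingers":1.0,"x":1.4,"y":0,"z":0,"spin":0}]'
```

```text
time: 20.68
tool_pos: [0.6018, 0.0909, 0.2254]
tool_rot: [-2.124, 1.57, 2.719]
contact_force: [0.6, -0.6, 0.9]
opening: 0.0002
time: 21.18
tool_pos: [0.6015, 0.0914, 0.2141]
tool_rot: [-2.153, 1.57, 2.692]
contact_force: [-8.4, 1.0, 13.2]
opening: 0.0004
```

```bash
python3 -m jog '[{"fingers":1.0,"x":0.1,"y":0,"z":0,"spin":0},{"fingers":1.0,"x":0.15,"y":0,"z":0,"spin":0}]'; python3 -m jog '[{"fingers":1.0,"x":-0.7,"y":0,"z":0,"spin":0},{"fingers":1.0,"x":-3,"y":0,"z":0,"spin":0},{"fingers":1.0,"x":-7,"y":0,"z":0,"spin":0},{"fingers":1.0,"x":-12,"y":-6,"z":0,"spin":0},{"fingers":1.0,"x":-16,"y":-12,"z":0,"spin":0}]';python3 -m jog '[{"fingers":1.0,"x":-1,"y":-6,"z":-6,"spin":0},{"fingers":1.0,"x":-1,"y":-6,"z":-6,"spin":0},{"fingers":1.0,"x":-1,"y":-6,"z":-6,"spin":0}]';python3 -c "
from h import *
S,T=robot.read_camera('side'),robot.read_camera('top')
A=cv2.resize(T['color'][100:290,200:390,::-1],(400,400),interpolation=2)
B=cv2.resize(S['color'][60:250,220:410,::-1],(400,400),interpolation=2)
cv2.imwrite('pics/i.png',np.hstack([A,B]))"
```

```text
time: 21.42
tool_pos: [0.6015, 0.0913, 0.2139]
tool_rot: [-2.509, 1.57, 2.336]
contact_force: [-11.5, 1.5, 23.9]
opening: 0.0007
time: 22.05
tool_pos: [0.5029, 0.0776, 0.3581]
tool_rot: [1.468, 1.569, 0.029]
contact_force: [0.3, 0.2, 0.7]
opening: 0.0004
time: 22.42
tool_pos: [0.4359, 0.13, 0.3674]
tool_rot: [1.511, 1.569, 0.074]
contact_force: [0.6, 0.5, -0.2]
opening: 0.0001
```

View pics/i.png

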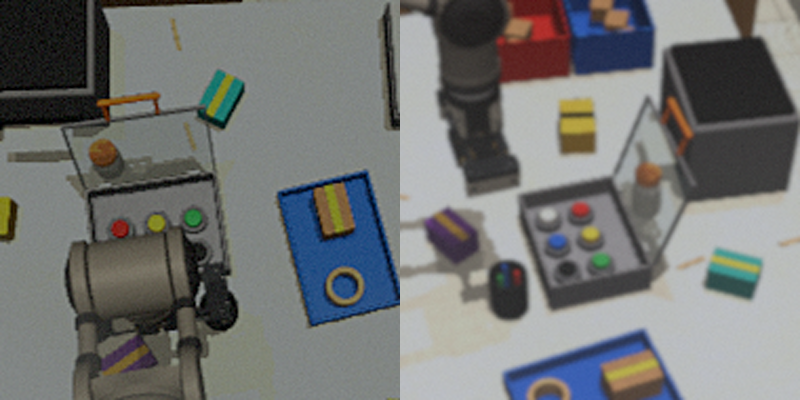

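The cover rests open (top 140,140), all keys are up, the carton is flat in the far half of the tray (332,210), and everything else is where it was. The arm is clear.

```bash
python3 -c "
from cell import robot
o=robot.observe();print(o['time'],o['contact_force']);print(robot.hand_in())"
```

```text
22.525 [ 0.06067548 -0.37473011 -1.026009  ]
the job is handed in; nothing more can be done
None
```

The job is done and handed in at 22.5 s of the 72 s allowed; the hand-in gave no verdict.

- **Carton:** I moved the brown carton into the free far half of the blue tray. It still lay flat there in the last picture.
- **Cover:** I lifted it by its orange handle and let it fall back onto its stop. It was still resting open at the end.
- **Keys:** I pressed blue, yellow, white and green in that order, lifting clear after each. Each stopped at the same depth (flange height 0.2139 m). The steady force there was about 20–25 N, well above the 5 N spring.
- **Last checks:** The keys in view were up, and the pot, jar, tape roll and boxes in view had not moved. The wrist read about 1 N or less.

**Not fully confirmed:**
- My two fits of the console's position disagreed by up to 6 mm and about 4° in turn. I aimed at the average for each key after blue, which I pressed where the tool already stood, under 1 mm from its average.
- The yellow and white presses each started with a short peak of about 35 N on the fingertips.
- The arm hid or the crop left out the two bottles and the red box in the last picture. The arm's path did not go near them.

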